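# Switch off the ointment bath at its pull-to-unlock safety dial

## Robot

A 6-joint arm with a two-finger parallel gripper is mounted at the origin on the work surface. World frame = base frame: x ahead of the robot, y to its left, z up, the work surface at z = 0. Lengths are in mm, angles in degrees, forces in N, time in s.
With the tool pointing down it reaches from about 275 to 850 mm from the base axis. Payload 19 kg.
Tool frame: the origin (TCP) lies midway between the tips of the shut fingers; the grasp point (between the pads) lies 19 mm behind it; z points along the fingers, y is the line along which they close (so a half turn about z gives the same grasp; the last joint's range is limited). The gripper opens to 85 mm and grips with 20 to 120 N. Pads are 22 mm wide; open, the fingers measure 114 mm over their backs; the gripper's body (76 mm by 85 mm) begins 54 mm behind the grasp point. The pads swing forward as they close: fully open they stand 13 mm farther back than shut.
Start: joints at [60.562, 8.623, 82.357, -0, 89.026, -7.678], TCP at [213.174, 533.992, 231.267] pointing down, gripper open.
Joint ranges: [-160.23, 160.23], [-39.13, 120.54], [6.94, 153.29], [-79.49, 259.48], [9.18, 160.14], [-161.06, 161.06]. Speed limits (degrees/s): [108.29, 108.29, 127.2, 172.46, 172.46, 172.46].

## Interface

Orientations are given as a 3x3 rotation matrix whose columns are the frame's x, y, z axes.
In Python, from station import bot gives the robot as it stands.
- The arm moves only by the tool move_arm, never from a script. Its argument "series" is a list of rows, each a list of 7 numbers: the opening, from -1 (shut) to 1 (fully open), so that 0 is half open, then the shift along the tool's x, y, z in mm, then the turn, a rotation vector about the tool's x, y, z in degrees. A call has 1 to 8 rows; each row is the pose to reach, as a shift and turn from the pose commanded when the call began, along the tool's axes at that moment; what a row does not reach only later rows make up. A row lasts 1/10 s, in which the tool goes at most 50 mm and 8.59 degrees, less where a joint would pass 70% of its speed; a pose out of reach is approached as far as the arm can. A call with a gripper value outside its range is refused whole. The fingers move at their own pace and stop on an object; "grip_force" is the grip in N (left out, the last holds). Time passes only in rows, so rows that repeat a pose let the fingers close. It gives the time, the measured TCP pose, the force, the opening and the grip force at its end, in the units of the state.
- bot.observe(): the state, without advancing time (a new reading comes with each control period).
- bot.get_image(name): name is "side" or "top" or "wrist"; returns the picture (384x512x3 uint8, blue, green, red); there is no depth.
- bot.camera_info(name): a dict with "fx", "fy", "cx", "cy" (pixels), "eye" and "attitude" of the camera in the world; the wrist camera has in their place "tool_from_camera" (4x4, takes a point from camera to tool coordinates, whose origin is the TCP and whose axes are the flange's). Camera axes: x right, y down, z forward; pixel columns grow to the right and rows downward; lengths in mm; the calibration is good to about 2 mm. A picture is of the moment at which its call begins: read the wrist's pose just before it. camera_info takes no time and is no camera call.
- bot.sign_off(): hands the job in; it is judged then, once.
The state is a dict: "t": time; "q": joint angles; "joint_vel": joint speeds; "effort": joint torques, N m; "tool_pos": TCP position; "tool_rot": TCP orientation; "force": force on the tool from outside, world axes, zero at the start; "wrist_torque": the same for the moment, N m; "grip_width": finger opening in mm; "gripper_force": force on a finger pad.
Only numpy, scipy, OpenCV 4.12 (cv2) and the standard library are available. Lean on these libraries where they do the work, as an engineer would, in place of code of your own. Each camera call takes 0.05 s, during which the arm holds its last target. There are 200 camera calls.

## Task

The ointment is done: switch the water bath off at its safety dial. Pull the dial straight out to unlock it, turn it back to the round stud that marks off, feel for its locking notch (the dial is worn, so the notch lies up to about 20 degrees to one side of the stud or the other), push the dial fully home there and let go. Do not force it, and leave the dish, jar, tile and pestle as they stand.

Things in the scene. Friction and masses are not known exactly. Their poses are not given: they have to be found in the camera images.
- dial_grip (a point): Point on the axis of the bath's black dial, at the height to grip its bar: 24 mm above the skirt's face, 8 mm below the bar's top, 41 mm out from the console face when the dial is home. z axis: straight out of the console along the dial's axis (up and back to the robot). x axis: along the bar to its pointed nose, the pointer. Moves and turns with the dial.
- off_mark (a point): Top of the round steel stud (10 mm across, 4 mm high) that marks off, on the console 56 mm uphill of the dial's axis; the scale's other marks, plain bars, are heats. x axis up the slope, from the dial's axis to the stud; z axis straight out. The unseen notch lies anywhere within 0.32 rad (18 degrees) either side of it and takes the pin within about 0.07 rad of its own middle.
- dial (a joint): Turn of the dial, rad: 0 = pointer at the off stud; grows clockwise seen from outside, facing the dial. It starts between 1.7 and 3.4 and is turned back anticlockwise. About 0.06 N m of friction; stays where it is left; stops at -0.7 and 4.6. Pushed in, the gate stops it at about 1.2 (0.32 more or less), so off cannot be reached.
- dial_pull (a joint): How far the dial stands out, m: 0 = fully home, 0.015 = fully out (stop). Clears the gate from about 0.0075. No spring: slides with about 4 N of friction and stays where it is left, so it can be let go and retaken while out. Pushed in over the gate it stops at 0.006 to 0.0075 with the pin on the gate; at the notch it goes right home.
- bath: The white enamelled water bath, fixed: tank 300 mm square, 166 mm high, steel ring lid on top; origin on the counter under the tank's centre, x axis away from the console. The console, 296 mm wide, reaches 131 mm in front of the tank (-x), its face rising from 63 to 155 mm height; the dial is in the middle of that face.
- dish: Bystander: loose white porcelain dish 110 mm across and 38 mm high, on the ring lid of the bath, its rim about 210 mm above the counter. Origin under its foot.
- jar: Bystander: loose cobalt glass jar with stopper, 84 mm across, 144 mm high, beside the console. Origin under its foot.
- tile: Bystander: loose flat pewter pill tile 150 x 150 x 9 mm, beside the console. Origin under its centre.
- pestle: Bystander: loose boxwood pestle standing upright on its head, 48 mm across, 143 mm high, beside the console. Origin under its foot.
- escutcheon: Fixed steel ring round the dial, 87 mm across, 10.5 mm high. Origin on the dial's axis on the console face, which slopes 35 degrees from level, low towards the robot. z axis straight out, x axis up the slope. Hidden in it is a 9 mm high gate: a pin under the dial's skirt, in line with the pointer, must be lifted over it to reach off. The gate has one narrow notch near the stud, where the pin drops in.
- dial_top (a point): Middle of the flat top of the dial's bar, on the dial's axis, 49 mm out from the console face when home; axes as dial_grip. The dial: a round metal skirt 76 mm across and 7 mm thick, with an upright black bar on it, 16 mm wide (flat parallel sides), 32 mm high and 64 mm long (30 mm behind the axis, 34 mm ahead to the pointed nose).

How it is judged (in metres and radians):
On the way, in this order (a step that is already met when the one before it is completed fails the run):
1. the dial is pulled out far enough to clear its gate, while still on a heat (value of joint dial_pull above 0.006 m and value of joint dial above 0.7 rad), for 0.05 s.
2. the dial, still out, is turned back past the gate towards off (value of joint dial_pull above 0.0045 m and value of joint dial below 0.6 rad).
At the end, for the whole second after the job is handed in: the dial is pushed home in its locking notch by the off stud (less than 3 mm out, pointer within 0.48 rad of the stud), at rest and let go (value of joint dial_pull below 0.003 m and value of joint dial between -0.48 and 0.48 rad and velocity of joint dial between -0.05 and 0.05 rad/s); the robot touches nothing.
It fails at once if the dial is forced through its gate without being pulled out (value of joint dial_pull below 0.003 m and value of joint dial between 0.5 and 0.68 rad).
It fails at once if the dish, jar, tile or pestle is pushed more than 30 mm away or tipped over (distance of any of dish, jar, tile, pestle from where it was at the start of the episode above 0.03 m or angle between any of jar, pestle, dish's own z axis and vertical above 0.5 rad).
It also fails if it takes over 72 s, if anything falls off the work surface, if the arm or the gripper's body presses on something with over 40 N, if the wrist force passes 120 N, or if a joint passes its speed limit or range.

## Working session

There is one attempt and no reset: what is moved stays moved. The work goes in short steps, Python scripts to look and compute and a tool call to move; the robot and the scene stay as the last step left them, time stands still between calls to the robot, and variables do not carry over. Pictures are saved under pics/ and viewed, at most 10 in all, crops included, and the job is handed in when it is done.

Besides the shell and the picture viewer there is one more tool, called after "Request:" as name(argument=value, ...), one argument or row to a line, values as JSON. move_arm: Moves the arm, as the interface text tells. Its arguments: {"type":"object","properties":{"series":{"type":"array"},"grip_force":{"type":"number"}},"required":["series"]}

```bash
mkdir -p pics
python3 - <<'E'
from station import bot
import cv2,json
for n in("side","top"):
    cv2.imwrite(f"pics/{n}0.png",bot.get_image(n)); print(n,bot.camera_info(n))
print(bot.camera_info("wrist"));s=bot.observe();print(s)
E
```

```text
side {'fx': 400.17129735509116, 'fy': 400.17129735509116, 'cx': 251.2328916778667, 'cy': 188.56604620018547, 'eye': array([351.48691125, 678.22014192, 707.93568257]), 'attitude': array([[-0.89923365, -0.27957694,  0.33647522],
       [-0.43704343,  0.5402176 , -0.71913698],
       [ 0.01928428, -0.79372645, -0.60796911]])}
top {'fx': 484.5367752207463, 'fy': 484.5367752207463, 'cx': 257.3776075372732, 'cy': 194.1103510904748, 'eye': array([ 479.08091193,   20.23028353, 1479.2151637 ]), 'attitude': array([[-0.02753879, -0.99195455,  0.12356288],
       [-0.99947473,  0.025211  , -0.02036339],
       [ 0.01708442, -0.12405876, -0.99212779]])}
{'fx': 273.7626038639362, 'fy': 273.7626038639362, 'cx': 254.96120907098395, 'cy': 194.96105326867894, 'tool_from_camera': array([[-4.62513591e-04, -9.45934373e-01, -3.24357748e-01,
         8.31730775e+01],
       [ 9.99999239e-01, -8.08441268e-04,  9.31746339e-04,
        -5.25456714e-01],
       [-1.14359508e-03, -3.24357070e-01,  9.45934027e-01,
        -1.43212529e+02],
       [ 0.00000000e+00,  0.00000000e+00,  0.00000000e+00,
         1.00000000e+00]])}
{'t': 0.1, 'q': array([ 6.05606165e+01,  8.64882527e+00,  8.23884259e+01,  1.19407540e-03,
        8.90272471e+01, -7.67710829e+00]), 'joint_vel': array([ 0.0496114 , -0.04568728, -0.12051395,  0.03811505, -0.04436378,
       -0.05900851]), 'effort': array([ 4.02566438e-03, -7.14368963e+01, -5.71795857e+01, -3.34391689e-04,
        6.93875292e-03, -2.94763979e-06]), 'tool_pos': array([213.08158021, 533.8210877 , 230.736386  ]), 'tool_rot': array([[-9.28729958e-01,  3.70756441e-01, -5.71434559e-04],
       [ 3.70756842e-01,  9.28729467e-01, -9.70109435e-04],
       [ 1.71033792e-04, -1.11283297e-03, -9.99999366e-01]]), 'force': array([ 0.14071517, -0.46431445,  0.56566078]), 'wrist_torque': array([ 0.04567968,  0.04485512, -0.05405805]), 'gripper_force': 0.0, 'grip_width': 85.75164793991493}
```

View pics/top0.png

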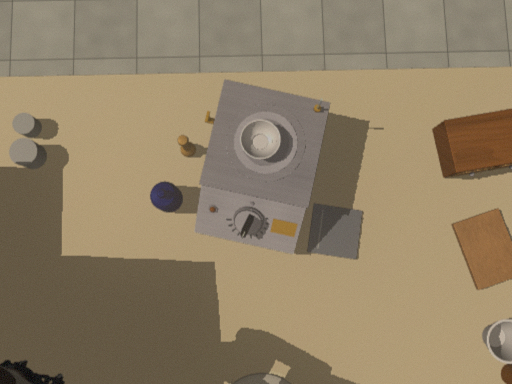

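View pics/side0.png

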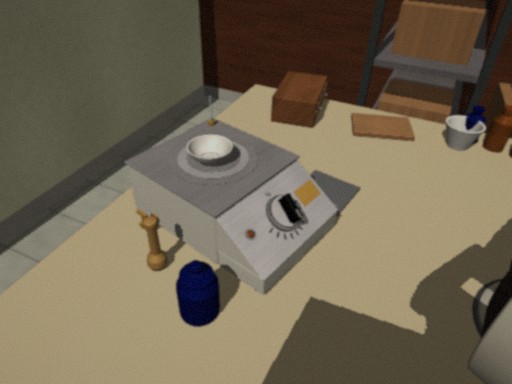

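Top view: the lid corners are at (225,82), (330,101), (307,207) and (202,187), and the dial is at about (247,223). Jar at (166,197), pestle at (186,145), tile at (335,231). In the side view the dial is at about (290,210). I'll enlarge the dial in both.

```bash
cat > h.py <<'E'
import numpy as np
from station import bot
def ray(n,u,v,ci=None,s=None):
    c=bot.camera_info(n); d=np.array([(u-c['cx'])/c['fx'],(v-c['cy'])/c['fy'],1])
    if n=='wrist':
        s=s or bot.observe(); T=np.array(c['tool_from_camera']); R=np.array(s['tool_rot'])
        return np.array(s['tool_pos'])+R@T[:3,3], R@T[:3,:3]@d
    return np.array(c['eye']),np.array(c['attitude'])@d
def on_plane(e,d,p,n): return e+d*(np.dot(n,np.asarray(p)-e)/np.dot(n,d))
def cross(r1,r2):
    (a,d),(b,f)=r1,r2; t=np.linalg.lstsq(np.c_[d,-f],b-a,rcond=None)[0]
    p,q=a+d*t[0],b+f*t[1]; return (p+q)/2,np.linalg.norm(p-q)
E
python3 - <<'E'
from h import *
import cv2
a=cv2.imread("pics/top0.png")[190:250,200:300]; b=cv2.imread("pics/side0.png")[180:250,230:330]
o=np.vstack([cv2.resize(a,None,fx=4,fy=4,interpolation=3),cv2.resize(b,None,fx=4,fy=4,interpolation=3)])
cv2.imwrite("pics/c.png",o)
P=[on_plane(*ray('top',u,v),[0,0,168],[0,0,1]) for u,v in[(225,82),(330,101),(307,207),(202,187)]]
print(np.round(P),np.linalg.norm(np.diff(P,axis=0),axis=1)); c=np.mean(P,0);print(c)
x=(P[0]+P[1]-P[2]-P[3]);print(np.degrees(np.arctan2(x[1],x[0])))
print(cross(ray('top',247,224),ray('side',290,209)))
E
```

```text
[[ 962.   75.  168.]
 [ 900. -217.  168.]
 [ 604. -141.  168.]
 [ 666.  144.  168.]] [299.18449596 306.1949591  291.31455465]
[782.73745454 -34.75575728 168.        ]
-13.751157308933713
(array([562.66147012,  23.388431  , 130.74311982]), np.float64(2.7030018794951784))
```

View pics/c.png

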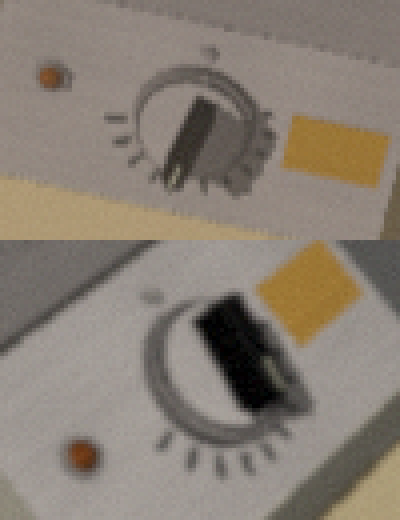

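The top crop shows the stud at about (252.5,203) and the bar from (251,214) to (243,236), with the white nose line at the downhill end. The pointer is therefore at about 187°, slightly left of straight down. The stereo fix and the lid geometry agree on the dial to about 6 mm. Next is the approach, with tool x along the bar's tail so that joint 6 has room for the whole turn.

```bash
cat >> h.py <<'E'
from scipy.spatial.transform import Rotation as Ro
def frame(psi=-12.8,sl=35):
    a,b=np.radians([psi,sl]); u=np.array([np.cos(b)*np.cos(a),np.cos(b)*np.sin(a),np.sin(b)])
    n=np.array([-np.sin(b)*np.cos(a),-np.sin(b)*np.sin(a),np.cos(b)]); return u,np.cross(u,n),n
def toolR(th,psi=-12.8):  # th deg: pointer angle; tool x along the tail
    u,r,n=frame(psi); t=np.radians(th); x=-(np.cos(t)*u+np.sin(t)*r); return np.c_[x,np.cross(-n,x),-n]
def delta(p,R,s=None):
    s=s or bot.observe(); R0=np.array(s['tool_rot'])
    return np.round(R0.T@(np.asarray(p)-s['tool_pos']),1),np.round(Ro.from_matrix(R0.T@R).as_rotvec(degrees=True),1)
E
python3 - <<'E'
from h import *
print(delta([370,280,270],Ro.from_euler('z',-64,degrees=True).as_matrix()@bot.observe()['tool_rot']))
u,r,n=frame(); b=np.array([571,15,109.]); print(b+n*140, toolR(187))
E
```

```text
(array([-239.8, -177.6,  -39.1]), array([-0. ,  0.1, 64. ]))
[492.69482318  32.79049968 223.6812862 ] [[ 0.76584152 -0.3172458   0.55932269]
 [-0.29896998 -0.94576366 -0.127075  ]
 [ 0.56930108 -0.06990138 -0.81915204]]
```

Request:
move_arm(
  series=[
    [1,-240,-178,-40,0,0,64],
    [1,-240,-178,-40,0,0,64],
    [1,-240,-178,-40,0,0,64],
    [1,-240,-178,-40,0,0,64],
    [1,-240,-178,-40,0,0,64],
    [1,-240,-178,-40,0,0,64],
    [1,-240,-178,-40,0,0,64],
    [1,-240,-178,-40,0,0,64],
  ],
)

```text
t: 0.9
tool_pos: [371.0, 278.2, 271.4]
tool_rot: [[-0.064, 0.998, 0.0], [0.998, 0.064, -0.0], [-0.0, 0.0, -1.0]]
force: [-0.3, 0.9, -0.8]
grip_width: 85.2
gripper_force: 0.0
```

Run:
```python
from h import *
s=bot.observe();print(s['t'],s['q'],s['tool_pos'])
print(delta([490,33,230],toolR(187)))
```

```text
0.9 [ 2.73362470e+01 -5.45409011e+00  9.22169618e+01 -4.92552664e-03
  9.32327187e+01  2.36389087e+01] [370.99263073 278.20439772 271.35598996]
(array([-252.4,  102.9,   41.4]), array([-31.5,  26.7, 109.4]))
```

Request:
move_arm(
  series=[
    [1,-252,103,30,-31.5,26.7,109.4],
    [1,-252,103,30,-31.5,26.7,109.4],
    [1,-252,103,30,-31.5,26.7,109.4],
    [1,-252,103,30,-31.5,26.7,109.4],
    [1,-252,103,30,-31.5,26.7,109.4],
    [1,-252,103,30,-31.5,26.7,109.4],
    [1,-252,103,30,-31.5,26.7,109.4],
    [1,-252,103,30,-31.5,26.7,109.4],
  ],
)

```text
t: 1.7
tool_pos: [491.5, 34.8, 240.8]
tool_rot: [[0.804, 0.455, 0.384], [0.462, -0.883, 0.079], [0.375, 0.113, -0.92]]
force: [-0.0, 0.5, -1.0]
grip_width: 85.2
gripper_force: 0.0
```

Run:
```python
from h import *
s=bot.observe();print(s['t'],s['q'],s['tool_pos'])
print(delta([490,33,230],toolR(187)))
```

```text
1.7 [-10.62112994 -16.80935433 107.93143101   9.25334349  67.65082724
  48.94481839] [491.51252174  34.76573762 240.77822374]
(array([-6.1, -0.3,  9.2]), array([-13.1,  10.9,  45.1]))
```

Request:
move_arm(
  series=[
    [1,-6,0,9,-13.1,10.9,45.1],
    [1,-6,0,9,-13.1,10.9,45.1],
    [1,-6,0,9,-13.1,10.9,45.1],
    [1,-6,0,9,-13.1,10.9,45.1],
    [1,-6,0,9,-13.1,10.9,45.1],
    [1,-6,0,9,-13.1,10.9,45.1],
    [1,-6,0,9,-13.1,10.9,45.1],
    [1,-6,0,9,-13.1,10.9,45.1],
  ],
)

```text
t: 2.5
tool_pos: [490.0, 34.3, 230.6]
tool_rot: [[0.771, -0.305, 0.559], [-0.288, -0.95, -0.122], [0.568, -0.066, -0.82]]
force: [-0.3, -0.6, -0.0]
grip_width: 85.7
gripper_force: 0.0
```

Run:
```python
from h import *
import cv2
s=bot.observe();print(s['t'],s['q'],s['tool_pos'])
cv2.imwrite("pics/w1.png",bot.get_image("wrist"))
print(delta([490,33,230],toolR(187)))
T=bot.camera_info('wrist');M=np.array(T['tool_from_camera'])
u,r,n=frame();b=np.array([571,15,109.])
for nm,p in(('top',b+49*n),('stud',b+56*u+4*n),('nose',b+49*n+34*np.array(-toolR(187)[:,0]))):
    q=np.linalg.inv(M)@np.r_[np.array(s['tool_rot']).T@(p-s['tool_pos']),1]; print(nm,T['cx']+T['fx']*q[0]/q[2],T['cy']+T['fy']*q[1]/q[2])
```

```text
2.5 [ -0.56135948 -22.67839085 116.79458762  -8.55069095  51.85171313
 111.68277644] [489.95401414  34.29222208 230.63548509]
(array([-0.2,  1. ,  0.7]), array([-0.2,  0.1,  0.7]))
top 256.2237547964702 197.8577981014808
stud 250.27992008882623 131.89158630976254
nose 255.78009517679553 230.66850304362845
```

View pics/w1.png

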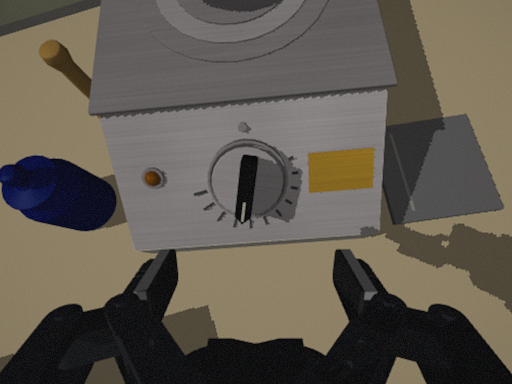

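The wrist view shows the stud at (244,127), the escutcheon ring centred near (249,180), and the bar from (250,156) to (243,222) with its nose at the bottom. I'll measure the bar on its top plane and the stud on the console face.

Run:
```python
from h import *
import cv2
im=cv2.imread("pics/w1.png"); g=im.max(2); m=(g<55).astype(np.uint8); m[:140]=0;m[235:]=0;m[:,:215]=0;m[:,285:]=0
k,l,st,_=cv2.connectedComponentsWithStats(m); i=1+st[1:,4].argmax(); print(st[i])
c=max(cv2.findContours((l==i).astype(np.uint8),0,1)[0],key=cv2.contourArea)
u,r,n=frame(); b=np.array([571,15,109.])
P=np.array([on_plane(*ray('wrist',*p[0]),b+49*n,n) for p in c])
q=np.c_[(P-b)@u,(P-b)@r].astype(np.float32); (cc,wh,a)=cv2.minAreaRect(q); print(cc,wh,a)
print(np.round(cv2.boxPoints((cc,wh,a)),1))
f=lambda u_,v_,h:(lambda p:np.round([(p-b)@u,(p-b)@r],1))(on_plane(*ray('wrist',u_,v_),b+h*n,n))
print('stud',f(244,127,4)); 
print('ring L R',f(209,180,10.5),f(291,180,10.5)); print('console edge',f(104,117,0),f(386,98,0),f(136,250,0),f(380,234,0))
```

```text
[ 235  155   23   69 1003]
(8.417724609375, -8.698877334594727) (66.57482147216797, 15.991142272949219) 12.26183032989502
[[-25.8  -8. ]
 [-22.4 -23.6]
 [ 42.6  -9.4]
 [ 39.2   6.2]]
stud [61.8 -5.4]
ring L R [ 12.  -48.8] [ 2.5 37.6]
console edge [  87.2 -146.8] [ 73.7 138.6] [ -67.7 -153.3] [-78.1 138.1]
```

Run:
```python
from h import *
u,r,n=frame(); b=np.array([571,15,109.])+9*u-7*r; print(b)
n2=frame(-14.3)[2]
print(delta(b+80*n2,toolR(190.8,-14.3)))
```

```text
[579.73999977  20.19270834 114.16218793]
(array([ 6.5, -8.1, 67.4]), array([-1.1,  0.2,  5.7]))
```

Request:
move_arm(
  series=[
    [1,6.5,-8,40,-1.1,0.2,5.7],
    [1,6.5,-8,67,-1.1,0.2,5.7],
    [1,6.5,-8,67,-1.1,0.2,5.7],
    [1,6.5,-8,67,-1.1,0.2,5.7],
    [1,6.5,-8,67,-1.1,0.2,5.7],
  ],
)

```text
t: 3.05
tool_pos: [535.1, 31.1, 181.3]
tool_rot: [[0.731, -0.394, 0.556], [-0.383, -0.913, -0.143], [0.564, -0.109, -0.819]]
force: [0.1, 0.1, 1.4]
grip_width: 85.4
gripper_force: 0.0
```

Run:
```python
from h import *
import cv2
s=bot.observe();im=bot.get_image("wrist");cv2.imwrite("pics/w2.png",im)
g=im.max(2); m=(g<55).astype(np.uint8); m[270:]=0;m[:90]=0;m[:,:190]=0;m[:,320:]=0
cs=cv2.findContours(m,0,1)[0];c=max(cs,key=cv2.contourArea);print(s['t'],s['q'],cv2.boundingRect(c))
R=np.array(s['tool_rot']);p0=np.array(s['tool_pos'])
D=np.array([R.T@(on_plane(*ray('wrist',*p[0],s=s),p0-31*(-R[:,2])*1,R[:,2])-p0) for p in c])
print(D[0]); q=D[:,:2].astype(np.float32); k=cv2.minAreaRect(q);print(k);print(np.round(cv2.boxPoints(k),1))
```

```text
3.05 [ 5.61021901e-02 -1.40468556e+01  1.16748172e+02 -1.19744212e+01
  4.37327744e+01  1.21538916e+02] (242, 181, 23, 89)
[34.56509519 -6.29974464 31.        ]
((0.7297134399414062, -1.424905776977539), (67.72129821777344, 15.445059776306152), 0.35253819823265076)
[[-33.2   6.1]
 [-33.1  -9.4]
 [ 34.6  -8.9]
 [ 34.5   6.5]]
```

View pics/w2.png

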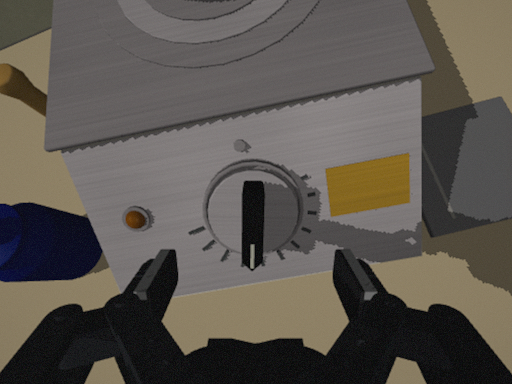

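The wrist view shows the bar in line with the tool from (253,181) to (252,269), the stud at (241,146) and the ring centre at (254,210). The sideways offset is only -1.4 mm. Advance and grip.

Request:
move_arm(
  series=[
    [1,0.5,-1.4,30,0,0,0],
    [1,0.5,-1.4,54,0,0,0],
    [1,0.5,-1.4,54,0,0,0],
    [1,0.5,-1.4,54,0,0,0],
    [1,0.5,-1.4,54,0,0,0],
  ],
)

```text
t: 3.6
tool_pos: [566.0, 24.8, 138.0]
tool_rot: [[0.731, -0.394, 0.557], [-0.384, -0.912, -0.143], [0.565, -0.109, -0.818]]
force: [-0.7, 0.2, -0.5]
grip_width: 85.5
gripper_force: 0.0
```

Request:
move_arm(
  series=[
    [-0.4,0,0,0,0,0,0],
    [-0.7,0,0,0,0,0,0],
    [-0.8,0,0,0,0,0,0],
    [-0.8,0,0,0,0,0,0],
    [-0.8,0,0,0,0,0,0],
    [-0.8,0,0,0,0,0,0],
    [-0.8,0,0,0,0,0,0],
    [-0.8,0,0,0,0,0,0],
  ],
  grip_force=40,
)

```text
t: 4.4
tool_pos: [566.0, 24.9, 136.6]
tool_rot: [[0.732, -0.395, 0.556], [-0.384, -0.912, -0.142], [0.563, -0.109, -0.819]]
force: [-3.7, 5.7, 4.1]
grip_width: 15.1
gripper_force: 41.4
```

Request:
move_arm(
  series=[
    [-0.8,0,0,-3,0,0,0],
    [-0.8,0,0,-6,0,0,0],
    [-0.8,0,0,-9,0,0,0],
    [-0.8,0,0,-12,0,0,0],
    [-0.8,0,0,-12,0,0,0],
    [-0.8,0,0,-12,0,0,0],
  ],
)

```text
t: 5.0
tool_pos: [559.4, 26.6, 146.3]
tool_rot: [[0.732, -0.395, 0.556], [-0.384, -0.912, -0.143], [0.563, -0.109, -0.819]]
force: [-0.6, 4.8, 1.7]
grip_width: 15.3
gripper_force: 40.9
```

Run:
```python
from h import *
s=bot.observe();R=np.array(s['tool_rot']);print(s['q'],R.T@s['force'],R.T@s['wrist_torque'],s['grip_width'])
import cv2
cv2.imwrite("pics/s1.png",cv2.resize(np.vstack([bot.get_image("side")[150:270,220:380],bot.get_image("wrist")[130:270,170:330]]),None,fx=2,fy=2))
```

```text
[ -0.64299914  -8.85181379 116.9390951  -12.68749866  38.36521565
 122.28924806] [-1.30502011 -4.3334759  -2.45439473] [ 0.71042892 -0.41510496  0.09884304] 15.273221077896237
```

View pics/s1.png

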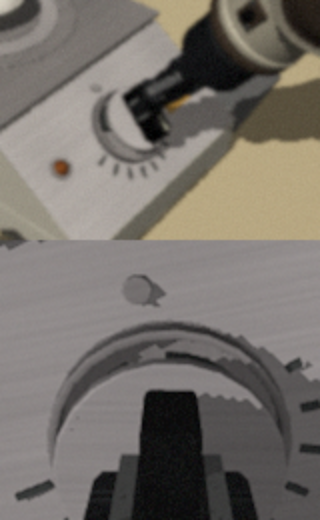

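The side crop shows the skirt standing out of the ring, and the tool moved 11.9 mm back with the bar held. Turn anticlockwise, which is negative about tool z.

Request:
move_arm(
  series=[
    [-0.8,0,0,0,0,0,-8],
    [-0.8,0,0,0,0,0,-16],
    [-0.8,0,0,0,0,0,-24],
    [-0.8,0,0,0,0,0,-32],
    [-0.8,0,0,0,0,0,-40],
    [-0.8,0,0,0,0,0,-48],
    [-0.8,0,0,0,0,0,-56],
    [-0.8,0,0,0,0,0,-60],
  ],
)

```text
t: 5.9
tool_pos: [559.1, 29.1, 145.4]
tool_rot: [[0.704, 0.442, 0.556], [0.602, -0.786, -0.138], [0.376, 0.432, -0.82]]
force: [1.1, 40.6, -4.9]
grip_width: 14.8
gripper_force: 43.4
```

```bash
cat > f.py <<'E'
from h import *
s=bot.observe();R=np.array(s['tool_rot']);print(s['t'],'q6',s['q'][5],'F',R.T@s['force'],'M',R.T@s['wrist_torque'],s['grip_width'])
u,r,n=frame(-14.3);x=-R[:,0];print('theta',np.degrees(np.arctan2(x@r,x@u))%360,'out',(np.array(s['tool_pos'])-[579.74,20.19,114.16])@n,'pos',s['tool_pos'])
E
python3 f.py
```

```text
5.9 q6 61.97423647141593 F [ 23.41147094 -33.57634521  -1.02357587] M [6.07085547 3.87988722 0.23802392] 14.809692843987573
theta 130.76400176944608 out 38.35849156063697 pos [559.05088463  29.13649865 145.40195419]
```

The side force is 40 N because the turning axis lies about 2.6 mm towards the nose from my TCP. I'll relieve it, then turn about the corrected axis.

Request:
move_arm(
  series=[
    [-0.8,0.5,-1.2,0,0,0,0],
    [-0.8,1.0,-2.5,0,0,0,0],
    [-0.8,1.0,-2.5,0,0,0,0],
  ],
)

```text
t: 6.2
tool_pos: [559.1, 30.2, 145.2]
tool_rot: [[0.707, 0.437, 0.556], [0.598, -0.789, -0.141], [0.377, 0.432, -0.819]]
force: [4.1, 18.2, -2.4]
grip_width: 14.8
gripper_force: 40.7
```

```bash
python3 f.py; python3 -c "
import numpy as np
for p in range(-8,-65,-8):
    t=np.radians(p);print(p,np.round([-2.6+2.6*np.cos(t),2.6*np.sin(t)],2))"
```

```text
6.2 q6 62.914174093628844 F [ 12.89126875 -13.61723804   1.64324061] M [ 2.38176531  2.06027771 -0.05515349] 14.800838197865868
theta 131.01764616821967 out 38.35554784303997 pos [559.05375277  30.16551743 145.22233726]
-8 [-0.03 -0.36]
-16 [-0.1  -0.72]
-24 [-0.22 -1.06]
-32 [-0.4  -1.38]
-40 [-0.61 -1.67]
-48 [-0.86 -1.93]
-56 [-1.15 -2.16]
-64 [-1.46 -2.34]
```

Request:
move_arm(
  series=[
    [-0.8,0.6,-0.6,0,0,0,0],
    [-0.8,0.55,-1.2,0,0,0,-8],
    [-0.8,0.4,-1.85,0,0,0,-16],
    [-0.8,0.2,-2.4,0,0,0,-24],
    [-0.8,-0.1,-3.0,0,0,0,-32],
    [-0.8,-0.1,-3.0,0,0,0,-32],
  ],
)

```text
t: 6.8
tool_pos: [557.7, 32.1, 144.0]
tool_rot: [[0.364, 0.747, 0.556], [0.927, -0.347, -0.141], [0.087, 0.567, -0.819]]
force: [3.9, 13.7, -1.9]
grip_width: 15.2
gripper_force: 40.3
```

```bash
python3 f.py
```

```text
6.8 q6 31.161489718561054 F [13.98855847 -2.91889205  1.73688455] M [0.531954   2.26690315 0.03516965] 15.165606763076564
theta 98.7032888059901 out 38.37003672811477 pos [557.66684086  32.05525981 143.97215636]
```

Request:
move_arm(
  series=[
    [-0.8,0.55,-0.7,0,0,0,-8],
    [-0.8,0.4,-1.3,0,0,0,-16],
    [-0.8,0.2,-1.9,0,0,0,-24],
    [-0.8,-0.1,-2.5,0,0,0,-32],
    [-0.8,-0.4,-3.0,0,0,0,-40],
    [-0.8,-0.9,-3.4,0,0,0,-48],
    [-0.8,-1.4,-3.8,0,0,0,-56],
    [-0.8,-1.4,-3.8,0,0,0,-56],
  ],
)

```text
t: 7.6
tool_pos: [554.2, 32.0, 141.7]
tool_rot: [[-0.416, 0.72, 0.556], [0.806, 0.575, -0.142], [-0.421, 0.389, -0.819]]
force: [-0.2, 12.9, -0.6]
grip_width: 14.6
gripper_force: 40.4
```

```bash
python3 f.py
```

```text
7.6 q6 -24.746257454612234 F [10.67883802  7.02471392 -1.48562025] M [-1.37521582  1.88880005 -0.0958225 ] 14.640984875979047
theta 42.70041665064791 out 38.41999908994388 pos [554.16618313  31.98863424 141.66943337]
```

Request:
move_arm(
  series=[
    [-0.8,0.5,-0.4,0,0,0,-8],
    [-0.8,0.3,-1.0,0,0,0,-16],
    [-0.8,0.2,-1.35,0,0,0,-21.5],
    [-0.8,0.2,-1.35,1.5,0,0,-21.5],
    [-0.8,0.2,-1.35,3,0,0,-21.5],
    [-0.8,0.2,-1.35,4,0,0,-21.5],
    [-0.8,0.2,-1.35,4,0,0,-21.5],
  ],
)

```text
t: 8.3
tool_pos: [555.3, 30.5, 137.7]
tool_rot: [[-0.648, 0.521, 0.555], [0.544, 0.827, -0.142], [-0.533, 0.21, -0.819]]
force: [-0.4, 8.6, 0.9]
grip_width: 14.7
gripper_force: 40.4
```

```bash
python3 f.py
```

```text
8.3 q6 -45.97397234502709 F [ 4.40163092  7.10527699 -2.18010103] M [-1.37548779  0.93034107  0.03729691] 14.65534702274971
theta 21.519115134952155 out 34.328235993471296 pos [555.25440221  30.54284482 137.6627329 ]
```

Request:
move_arm(
  series=[
    [-0.8,0.2,0.3,0.5,0,0,0],
    [-0.8,0.2,0.3,1.0,0,0,0],
    [-0.8,0.2,0.3,1.5,0,0,0],
    [-0.8,0.2,0.3,2,0,0,0],
    [-0.8,0.2,0.3,2,0,0,0],
  ],
)

```text
t: 8.8
tool_pos: [555.9, 30.5, 136.4]
tool_rot: [[-0.648, 0.522, 0.555], [0.544, 0.827, -0.143], [-0.533, 0.209, -0.82]]
force: [-20.6, 9.4, 15.1]
grip_width: 15.0
gripper_force: 43.8
```

```bash
python3 f.py
```

```text
8.8 q6 -45.85508007118666 F [ 10.42344852   0.16816298 -25.15564184] M [0.09299784 1.59730115 0.06260341] 15.011208533567201
theta 21.51487329889357 out 32.908721910059306 pos [555.87378026  30.50598756 136.35645617]
```

The pin is resting on the gate about 6.6 mm out, with 25 N. I'll ease off slightly and sweep anticlockwise, feeling for the notch.

Request:
move_arm(
  series=[
    [-0.8,0.3,0,-0.3,0,0,0],
    [-0.8,0.3,-0.2,-0.3,0,0,-3],
    [-0.8,0.3,-0.5,-0.3,0,0,-6],
    [-0.8,0.3,-0.5,-0.3,0,0,-6],
  ],
)

```text
t: 9.2
tool_pos: [555.5, 30.1, 136.4]
tool_rot: [[-0.7, 0.45, 0.555], [0.452, 0.88, -0.143], [-0.553, 0.151, -0.819]]
force: [-14.6, 7.5, 11.0]
grip_width: 14.8
gripper_force: 42.8
```

```bash
python3 f.py
```

```text
9.2 q6 -52.028694654585735 F [  7.49963564   1.72435428 -18.21295317] M [-0.38273585  1.12062424 -0.24759891] 14.794679681886526
theta 15.40250644082035 out 33.07369623892536 pos [555.53570711  30.14708702 136.39053797]
```

Request:
move_arm(
  series=[
    [-0.8,0.2,-0.2,0,0,0,-3],
    [-0.8,0.2,-0.4,0,0,0,-6],
    [-0.8,0.2,-0.4,0,0,0,-6],
  ],
)

```text
t: 9.5
tool_pos: [555.4, 29.7, 136.2]
tool_rot: [[-0.743, 0.374, 0.555], [0.358, 0.923, -0.143], [-0.566, 0.092, -0.819]]
force: [-11.2, 4.6, 9.0]
grip_width: 15.0
gripper_force: 42.4
```

```bash
python3 f.py
```

```text
9.5 q6 -58.08878087229689 F [  4.85579608   0.90851043 -14.19458123] M [-0.11181025  0.7113801  -0.21267059] 14.977445443423028
theta 9.38756615141557 out 32.97015326765071 pos [555.37539411  29.73016253 136.22746835]
```

Request:
move_arm(
  series=[
    [-0.8,0,-0.2,0.1,0,0,-3],
    [-0.8,0,-0.4,0.1,0,0,-6],
    [-0.8,0,-0.4,0.1,0,0,-6],
  ],
)

```text
t: 9.8
tool_pos: [555.5, 29.2, 136.0]
tool_rot: [[-0.777, 0.295, 0.556], [0.26, 0.955, -0.143], [-0.573, 0.033, -0.819]]
force: [-0.6, 0.5, 2.5]
grip_width: 14.8
gripper_force: 40.8
```

```bash
python3 f.py
```

```text
9.8 q6 -64.10832678135291 F [-0.83880728  0.41299393 -2.40777263] M [-0.18914137  0.10453945 -0.21782383] 14.780682117328226
theta 3.453610362105283 out 32.66815435346793 pos [555.48705571  29.17537874 136.03050967]
```

The axial force dropped, so the notch may be here. I'll test with a push.

Request:
move_arm(
  series=[
    [-0.8,0,0,0.5,0,0,0],
    [-0.8,0,0,1,0,0,0],
    [-0.8,0,0,1.5,0,0,0],
    [-0.8,0,0,1.5,0,0,0],
  ],
)

```text
t: 10.2
tool_pos: [556.3, 29.1, 134.8]
tool_rot: [[-0.777, 0.297, 0.555], [0.263, 0.954, -0.143], [-0.573, 0.035, -0.819]]
force: [-4.1, 0.7, 5.4]
grip_width: 15.2
gripper_force: 41.5
```

```bash
python3 f.py
```

```text
10.2 q6 -63.94197668569605 F [ 0.22876653 -0.3372224  -6.79298635] M [-0.05218862  0.19056183 -0.26436435] 15.156141571698596
theta 3.587971739187723 out 31.217214879151435 pos [556.26766604  29.09099845 134.80348682]
```

The dial is sliding in with only 7 N, so this is the notch. Push it home.

Request:
move_arm(
  series=[
    [-0.8,0,0,1,0,0,0.5],
    [-0.8,0,0,2,0,0,0.5],
    [-0.8,0,0,3,0,0,0.5],
    [-0.8,0,0,4,0,0,0.5],
    [-0.8,0,0,4.7,0,0,0.5],
    [-0.8,0,0,5.2,0,0,0.5],
    [-0.8,0,0,5.2,0,0,0.5],
  ],
)

```text
t: 10.9
tool_pos: [558.9, 28.6, 131.1]
tool_rot: [[-0.774, 0.303, 0.556], [0.27, 0.952, -0.143], [-0.572, 0.04, -0.819]]
force: [-22.5, 7.4, 21.3]
grip_width: 15.1
gripper_force: 45.7
```

```bash
python3 f.py
```

```text
10.9 q6 -63.40692353362168 F [  7.21066982   1.04095598 -30.94431784] M [-0.13387312  1.41835869 -0.63601747] 15.063444551622828
theta 4.036218093350581 out 26.655196324297865 pos [558.94299038  28.64751819 131.12623065]
```

Request:
move_arm(
  series=[
    [-0.8,0,0,-0.7,0,0,1],
    [-0.6,0,0,-0.7,0,0,1],
    [-0.3,0,0,-0.7,0,0,1],
    [0,0,0,-0.7,0,0,1],
    [0.2,0,0,-0.7,0,0,1],
    [0.4,0,0,-0.7,0,0,1],
    [0.4,0,0,-0.7,0,0,1],
  ],
)

```text
t: 11.6
tool_pos: [558.8, 28.5, 130.9]
tool_rot: [[-0.769, 0.316, 0.555], [0.286, 0.947, -0.143], [-0.571, 0.049, -0.819]]
force: [0.7, 1.0, -0.1]
grip_width: 59.5
gripper_force: 0.0
```

Request:
move_arm(
  series=[
    [0.4,0,0,-10,0,0,0],
    [0.4,0,0,-30,0,0,0],
    [0.4,0,0,-60,0,0,0],
    [0.4,0,0,-90,0,0,0],
    [0.4,0,0,-100,0,0,0],
    [0.4,0,0,-100,0,0,0],
    [0.4,0,0,-100,0,0,0],
  ],
)

```text
t: 12.3
tool_pos: [503.2, 42.8, 212.3]
tool_rot: [[-0.769, 0.316, 0.555], [0.286, 0.947, -0.143], [-0.571, 0.049, -0.819]]
force: [0.1, -1.1, -0.4]
grip_width: 59.8
gripper_force: 0.0
```

```bash
python3 f.py
python3 - <<'E'
from h import *
import cv2
a=bot.get_image("side")[150:270,220:380]; b=bot.get_image("wrist")
cv2.imwrite("pics/s2.png",np.vstack([cv2.resize(a,(480,360)),cv2.resize(b[0:240],(480,225))]))
E
```

```text
12.3 q6 -63.26632332496171 F [-0.19098164 -1.01541651  0.52778137] M [ 0.08203632  0.2565759  -0.05053152] 59.83197869606462
theta 5.013033632769163 out 126.08734012393832 pos [503.230917    42.76166177 212.26809891]
```

View pics/s2.png

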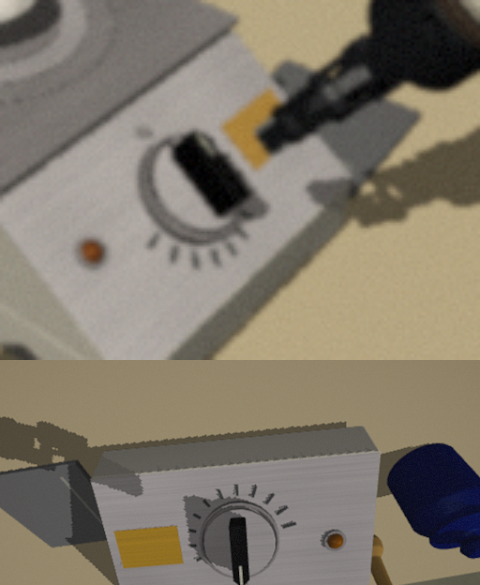

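The dial sits flush in its ring as at the start, the nose points at the stud, and the gripper is clear. The bystanders are undisturbed. Handing in.

```bash
python3 -c "
from station import bot
print(bot.sign_off())"
```

```text
the job is handed in; nothing more can be done
None
```

The bath's dial was pulled out, turned back, pushed home in its notch about 4° from the off stud and let go; the job was handed in at about 12.4 s, but sign-off returned no verdict, so a pass is not confirmed.

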